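Turn the condiment carousel until the pepper mill is at the front

TASK

Push the carousel round with the outside of a fingertip against one of the posts on its rim, gently, until the pepper mill (the one with the narrow waist and small knob) stands squarely in front, in line with the spoon rest, then leave the carousel at rest and take the hand away. Do not take a post or anything else between the fingers and lift nothing, do not touch the mill or the other three vessels riding on the turntable, and leave the other things on the table alone.

Things in the scene. Friction and masses are not known exactly. Their poses are not given: they have to be found in the camera images.
- hub (a point): Turning axis of the condiment carousel, at the height of the turntable's top (40 mm above the work surface). The turntable is a wooden disc 300 mm across and 16 mm thick (top at 40 mm) on a fixed foot; it turns freely either way with light drag and stays where it is left. On it stand four small steel vessels, each loose in a collar 10 mm high and 66 mm across, centred 78 mm from the axis, 90 degrees apart. They ride along when the disc turns.
- spoon_rest (a point): Centre of the rim of the spoon rest, a dark round dish 56 mm across and 14 mm high on a flat tongue sticking out of the carousel's fixed foot, 202 mm from the turning axis. It does not turn; it marks the carousel's front.
- carousel: The carousel's fixed foot. Origin on the turning axis at the work surface, x axis pointing level to the front (to the spoon rest), z up. It is screwed down.
- turntable (a joint): Angle in rad that the turntable has turned from where it stood at the start, counter-clockwise from above positive; it can make a full turn either way.
- post1 (a point): Top of finger post 1 of 4: an upright steel post fixed on the turntable's rim, 138 mm from the axis, 14 mm thick with a 17 mm ball on top; it rises from the disc's top (40 mm above the work surface) to 112 mm above the work surface. The posts are 90 degrees apart, midway between the vessels; 1 to 2 is a quarter turn counter-clockwise. Pushed sideways along the rim it turns the disc, with 2 to 4 N.
- post2 (a point): Top of finger post 2 of 4: an upright steel post fixed on the turntable's rim, 138 mm from the axis, 14 mm thick with a 17 mm ball on top; it rises from the disc's top (40 mm above the work surface) to 112 mm above the work surface. The posts are 90 degrees apart, midway between the vessels; 2 to 3 is a quarter turn counter-clockwise. Pushed sideways along the rim it turns the disc, with 2 to 4 N.
- post3 (a point): Top of finger post 3 of 4: an upright steel post fixed on the turntable's rim, 138 mm from the axis, 14 mm thick with a 17 mm ball on top; it rises from the disc's top (40 mm above the work surface) to 112 mm above the work surface. The posts are 90 degrees apart, midway between the vessels; 3 to 4 is a quarter turn counter-clockwise. Pushed sideways along the rim it turns the disc, with 2 to 4 N.
- post4 (a point): Top of finger post 4 of 4: an upright steel post fixed on the turntable's rim, 138 mm from the axis, 14 mm thick with a 17 mm ball on top; it rises from the disc's top (40 mm above the work surface) to 112 mm above the work surface. The posts are 90 degrees apart, midway between the vessels; 4 to 1 is a quarter turn counter-clockwise. Pushed sideways along the rim it turns the disc, with 2 to 4 N.
- mill: The pepper mill: steel, 82 mm tall, foot 54 mm across, the only one with a narrow waist (32 mm) and a small knob on a thin neck on top. Loose, upright in one of the four collars. Origin at the centre of its underside (40 mm above the work surface), z up.
- shaker: Steel shaker, plain cylinder 54 mm across with a domed top, 77 mm tall; loose in a collar. Origin at the centre of its underside.
- jar: Low steel jar with a flat, slightly wider lid (58 mm), 52 mm tall; loose in a collar. Origin at the centre of its underside.
- cup: Open steel cup, 54 mm across the rim, 62 mm tall; loose in a collar. Origin at the centre of its underside.
- plates: Loose stack of white plates, 200 mm across, 50 mm high, to the robot's right of the carousel. Origin at the centre of its underside. Bystander.
- spatula: Loose spatula lying on the table to the left. Bystander.
- spoon: Loose spoon lying on the table to the right. Bystander.
- lighter: Loose black stick lighter, 230 mm long, 18 mm high, lying on the table at the far right. Bystander.
There are look-alikes about, which are no part of the job. Leave any green or yellow look-alike of the shaker alone.

How it is judged:
By the outcome, as a careful person would: the job done as asked, in the order asked, and still so for the second after the job is handed in, with the robot touching nothing.
It also fails if it takes over 58 s, if anything falls off the work surface, if the arm or the gripper's body presses on something with over 40 N, if the wrist force passes 120 N, or if a joint passes its speed limit or range.

ROBOT

A 6-joint arm with a two-finger parallel gripper is mounted at the origin on the work surface. World frame = base frame: x ahead of the robot, y to its left, z up, the work surface at z = 0. Lengths are in m, angles in rad, forces in N, time in s.
With the tool pointing down it reaches from about 0.3 to 0.875 m from the base axis. Payload 6.4 kg.
Tool frame: the origin (TCP) lies between the finger pads; the fingertips stand 19 mm ahead of it and the grasp point (between the pads) is the TCP (ctrl.tips_ahead is the z of the fingertips in the tool frame, in m); z points along the fingers, y is the line along which they close (so a half turn about z gives the same grasp; the last joint's range is limited). The gripper opens to 85 mm and grips with 20 to 120 N. Pads are 22 mm wide; open, the fingers measure 114 mm over their backs; the gripper's body (76 mm by 85 mm) begins 54 mm behind the grasp point. The pads swing forward as they close: fully open they stand 13 mm farther back than shut.
Start: joints at [-1.396, 0.181, 1.607, -0, 1.354, -0.206], TCP at [0.214, -0.534, 0.25] pointing down, gripper open.
Joint ranges: [-2.99, 2.99], [-0.89, 2.07], [0.3, 2.58], [-1.14, 4.28], [0, 2.63], [-3.12, 3.12]. Speed limits (rad/s): [2.57, 2.57, 3.01, 3.14, 3.14, 3.14].

INTERFACE

Orientations are given as a unit quaternion [w, x, y, z].
In Python, from bench import readout, vision, ctrl gives the robot as it stands.
- The arm moves only by the tool play_rows, never from a script. Its arguments are lists of equal length, an entry for each row: "xyz": the shift along the tool's x, y, z in mm, a list of three; "rot": the turn, a rotation vector about the tool's x, y, z in rad, a list of three; "grip": the opening, from 0 (shut) to 1 (fully open). In form: {"xyz": [[x, y, z], ...], "rot": [[rx, ry, rz], ...], "grip": [grip, ...]}. A call has exactly 10 rows; each row is the pose to reach, as a shift and turn from the pose commanded when the call began, along the tool's axes at that moment; what a row does not reach only later rows make up. A row lasts 1/8 s, in which the tool goes at most 62.5 mm and 10.7 degrees, less where a joint would pass 70% of its speed; a pose out of reach is approached as far as the arm can. A call with a gripper value outside its range is refused whole. The fingers move at their own pace and stop on an object; the grip force is fixed at half the most. Time passes only in rows, so rows that repeat a pose let the fingers close, or fill a call up. It gives the time, the measured TCP pose, the force, the opening and the grip force at its end, in the units of the state.
- readout.get_obs(): the state, without advancing time (a new reading comes with each control period).
- vision.camera(name): name is "scene" or "top" or "wrist"; returns a dict with "color" (384x512x3 uint8, red, green, blue), "depth" (384x512 float32, m along the optical axis (not along the pixel's ray), 0 where there is no reading), "camera_matrix" (3x3 intrinsics, pixels), "extrinsics" (4x4, takes a point from camera to world coordinates); the wrist camera has in their place "hand_eye" (4x4, takes a point from camera to tool coordinates, whose origin is the TCP and whose axes are the flange's). Camera axes: x right, y down, z forward; pixel columns grow to the right and rows downward; lengths in m; the calibration is good to about 2 mm. The wrist camera is an equidistant fisheye: a pixel r from the principal point sees the ray r / f radians off the axis. A picture is of the moment at which its call begins: read the wrist's pose just before it.
- ctrl.hand_in(): hands the job in; it is judged then, once.
The state is a dict: "time_s": time; "q": joint angles; "dq": joint speeds; "joint_efforts": joint torques, N m; "eef_pos": TCP position; "eef_rot": TCP orientation; "wrist_force": force on the tool from outside, world axes, zero at the start; "torque": the same for the moment, N m; "opening": opening from 0.0 (shut) to 1.0 (fully open); "grasp_force": force on a finger pad.
Only numpy, scipy, OpenCV 4.12 (cv2) and the standard library are available. Lean on these libraries where they do the work, as an engineer would, in place of code of your own. Each camera call takes 0.05 s, during which the arm holds its last target. There are 200 camera calls.

## Working session

There is one attempt and no reset: what is moved stays moved. The work goes in short steps, Python scripts to look and compute and a tool call to move; the robot and the scene stay as the last step left them, time stands still between calls to the robot, and variables do not carry over. Pictures are saved under pics/ and viewed, at most 10 in all, crops included, and the job is handed in when it is done.

Besides the shell and the picture viewer there is one more tool, called after "Emit:" as name(argument=value, ...) on one line, values as JSON. play_rows: Moves the arm, as the interface text tells. Its arguments: {"type":"object","properties":{"xyz":{"type":"array","items":{"type":"array","items":{"type":"number"}}},"rot":{"type":"array","items":{"type":"array","items":{"type":"number"}}},"grip":{"type":"array","items":{"type":"number"}}},"required":["xyz","rot","grip"]}

```bash
mkdir -p pics; cat > h.py <<'E'
import numpy as np, cv2
from bench import readout, vision, ctrl
def shot(n,f):
    c=vision.camera(n); cv2.imwrite('pics/'+f,c['color'][:,:,::-1]); np.savez('pics/'+f+'.npz',**{k:v for k,v in c.items()}); return c
def w(c,u,v):
    K=c['camera_matrix']; d=c['depth'][int(v),int(u)]
    p=np.array([(u-K[0,2])/K[0,0]*d,(v-K[1,2])/K[1,1]*d,d,1]); return (c['extrinsics']@p)[:3]
def cloud(c):
    K=c['camera_matrix']; d=c['depth']; v,u=np.mgrid[:384,:512]
    P=np.stack([(u-K[0,2])/K[0,0]*d,(v-K[1,2])/K[1,1]*d,d,np.ones_like(d)],-1)
    return (P@c['extrinsics'].T)[...,:3]
E
python3 - <<'E'
from h import *
a=shot('top','top1.png'); b=shot('scene','scene1.png')
cv2.imwrite('pics/both1.png',cv2.resize(np.vstack([a['color'],b['color']])[:,:,::-1],(400,600)))
print(a['extrinsics'],b['extrinsics'],readout.get_obs())
E
```

```text
[[ 0.01228654 -0.99648403  0.08287718  0.47326075]
 [-0.99983486 -0.01113327  0.01436323 -0.04394772]
 [-0.01339004 -0.08303997 -0.99645626  1.34065808]
 [ 0.          0.          0.          1.        ]] [[ 0.02736968  0.57133147 -0.82026292  1.56912574]
 [ 0.99947593 -0.02982966  0.01257245 -0.07031845]
 [-0.01728512 -0.82017714 -0.57184848  0.79691072]
 [ 0.          0.          0.          1.        ]] {'time_s': 0.1, 'q': array([-1.39631614e+00,  1.81475900e-01,  1.60793822e+00, -3.24154040e-05,
        1.35379695e+00, -2.06294396e-01]), 'dq': array([-0.00133435, -0.00236049, -0.00331899, -0.00371235,  0.00057255,
        0.00054905]), 'joint_efforts': array([-3.13632768e-05, -4.45882595e+01, -3.52238560e+01, -2.41499738e-04,
        4.19675474e-03,  4.10206133e-05]), 'eef_pos': array([ 0.21361738, -0.53332664,  0.24945447]), 'eef_rot': array([-8.09359172e-04,  9.81930034e-01,  1.89242578e-01, -2.95112222e-06]), 'wrist_force': array([ 0.08591737, -0.14713582, -0.09614755]), 'torque': array([-0.01766521,  0.01748835,  0.02350603]), 'grasp_force': 0.0, 'opening': 1.0033117825697817}
```

View pics/top1.png

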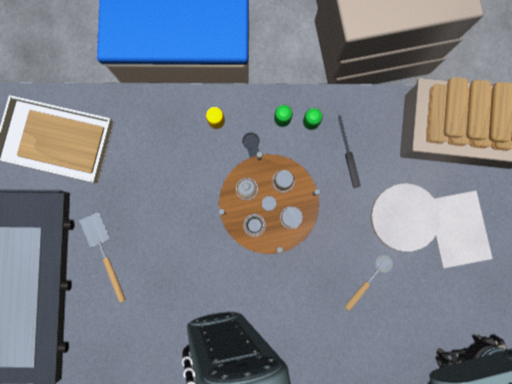

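View pics/scene1.png

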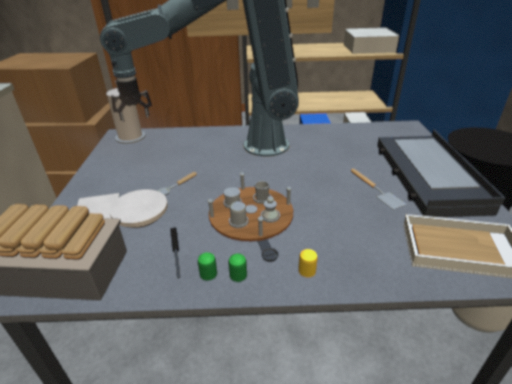

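Top view: the spoon rest is at (251,141), on the far side. Vessels are at (247,187), (284,180), (291,217) and (254,225), and posts at (260,156), (318,192), (280,250) and (221,212). Scene view: the candidates are the knobbed vessel at (270,210), the shaker at (237,213), the jar at (232,196) and the cup at (262,190). The green and yellow look-alikes are off the disc.

```bash
python3 - <<'E'
from h import *
a=np.load('pics/top1.png.npz'); b=np.load('pics/scene1.png.npz')
t=cv2.resize(a['color'][125:260,205:335],None,fx=4,fy=4,interpolation=cv2.INTER_CUBIC)
s=cv2.resize(b['color'][165:275,195:305],None,fx=3.6,fy=4.909,interpolation=cv2.INTER_CUBIC)[:540]
t=cv2.resize(t,(400,540)); 
cv2.imwrite('pics/crop1.png',np.hstack([t,s])[:,:,::-1])
P=cloud(a)
for n,(u,v) in dict(rest=(251,141),hubcap=(269,204),p1=(260,155),p2=(318,192),p3=(280,250),p4=(221,212),v1=(247,187),v2=(284,180),v3=(291,217),v4=(254,225)).items(): print(n,P[v,u].round(4), P[v-3:v+4,u-3:u+4,2].max().round(3))
# disc: z 36-44, fit circle by hull
m=(P[...,2]>.033)&(P[...,2]<.047); m[:150]=0;m[260:]=0;m[:,:210]=0;m[:,330:]=0
xy=P[m][:,:2].astype(np.float32); print(cv2.minEnclosingCircle(xy),len(xy))
hl=cv2.convexHull(xy)[:,0]; A=np.c_[2*hl,np.ones(len(hl))]; s=np.linalg.lstsq(A,(hl**2).sum(1),rcond=None)[0]; print(s[:2],np.sqrt(s[2]+s[:2]@s[:2]))
c=s[:2]
# high points (posts, vessels)
hi=(P[...,2]>.075)&(np.hypot(P[...,0]-c[0],P[...,1]-c[1])<.16)
n,l,st,ce=cv2.connectedComponentsWithStats(hi.astype(np.uint8))
for i in range(1,n):
    q=P[l==i]; d=q[:,:2].mean(0)-c; print(ce[i].round(1),len(q),q[:,2].max().round(3),q[:,:2].mean(0).round(4),np.hypot(*d).round(4),np.degrees(np.arctan2(d[1],d[0])).round(1))
# dark dish
g=a['color'].astype(int).max(2); m=(g<70); m[:125]=0;m[157:]=0;m[:,:238]=0;m[:,265:]=0
q=P[m]; 
n,l,st,ce=cv2.connectedComponentsWithStats(m.astype(np.uint8)); print(n,st.tolist())
for i in range(1,n):
    q=P[l==i]; k=q[q[:,2]>.008]; print(len(q),q.mean(0),len(k)); 
    if len(k)>5: print(cv2.minEnclosingCircle(k[:,:2].astype(np.float32)))
E
```

```text
rest [ 0.7643 -0.0271  0.0015] 1.341
hubcap [ 0.5661 -0.0831  0.0473] 0.051
p1 [ 0.7009 -0.0545  0.1086] 0.117
p2 [ 0.5968 -0.2184  0.1115] 0.114
p3 [ 0.4335 -0.113   0.1085] 0.118
p4 [0.5374 0.0532 0.1124] 0.112
v1 [ 0.6084 -0.0189  0.1152] 1.341
v2 [ 0.6288 -0.1223  0.1189] 0.12
v3 [ 0.5268 -0.1449  0.0873] 0.095
v4 [ 0.5037 -0.0395  0.0431] 0.05
((0.5705627799034119, -0.08175654709339142), 0.14977140724658966) 6395
[ 0.57033411 -0.08168417] 0.1486879301561187
[240.   1.] 1 1.341 [ 0.4733 -0.0439] 0.1042 158.8
[326.   1.] 1 1.341 [ 0.4733 -0.0439] 0.1042 158.8
[353.   1.] 1 1.341 [ 0.4733 -0.0439] 0.1042 158.8
[447.   1.] 1 1.341 [ 0.4733 -0.0439] 0.1042 158.8
[97.  3.] 1 1.341 [ 0.4733 -0.0439] 0.1042 158.8
[116.   2.] 1 1.341 [ 0.4733 -0.0439] 0.1042 158.8
[162.   3.] 1 1.341 [ 0.4733 -0.0439] 0.1042 158.8
[393.   4.] 1 1.341 [ 0.4733 -0.0439] 0.1042 158.8
[424.   5.] 1 1.341 [ 0.4733 -0.0439] 0.1042 158.8
[67.  7.] 1 1.341 [ 0.4733 -0.0439] 0.1042 158.8
[147.   6.] 1 1.341 [ 0.4733 -0.0439] 0.1042 158.8
[224.   7.] 1 1.341 [ 0.4733 -0.0439] 0.1042 158.8
[310.   6.] 1 1.341 [ 0.4
[... 28230 characters left out ...]
.1042 158.8
[335. 380.] 1 1.341 [ 0.4733 -0.0439] 0.1042 158.8
[467. 381.] 1 1.341 [ 0.4733 -0.0439] 0.1042 158.8
[  7. 382.] 1 1.341 [ 0.4733 -0.0439] 0.1042 158.8
[203. 382.] 1 1.341 [ 0.4733 -0.0439] 0.1042 158.8
[266. 383.] 1 1.341 [ 0.4733 -0.0439] 0.1042 158.8
[302. 382.] 1 1.341 [ 0.4733 -0.0439] 0.1042 158.8
[310. 383.] 1 1.341 [ 0.4733 -0.0439] 0.1042 158.8
[335. 382.] 1 1.341 [ 0.4733 -0.0439] 0.1042 158.8
5 [[0, 0, 512, 384, 196598], [244, 134, 5, 5, 6], [253, 134, 1, 1, 1], [255, 135, 2, 2, 2], [243, 141, 1, 1, 1]]
6 [ 0.78022534 -0.01044428  0.0045304 ] 0
1 [ 0.78636325 -0.03303773  0.00155286] 0
2 [ 0.78061305 -0.04085463  0.00630679] 1
1 [ 0.76254998 -0.00253991  0.00848454] 1
```

View pics/crop1.png

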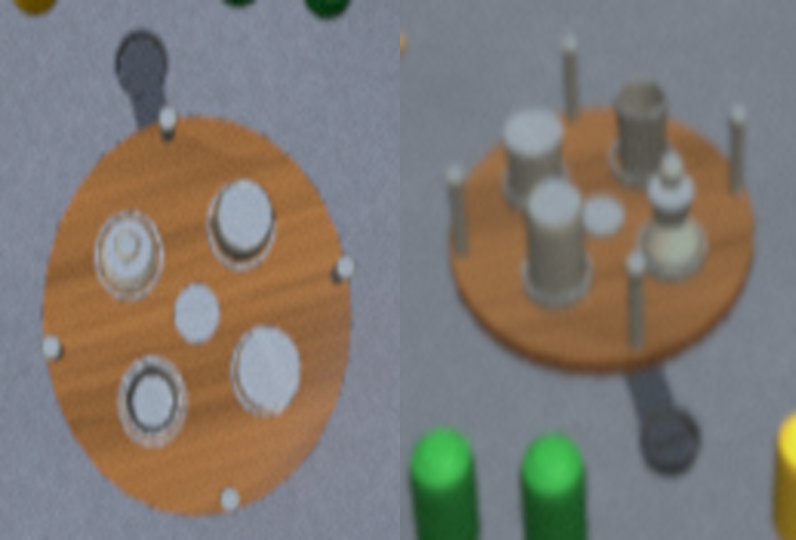

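The crop confirms the mill: the two-tier vessel with a knob at top (247,187), scene (270,210). The others are the plain cylinder, the flat-lidded jar and the open cup. The front is about 16° from +x and the mill about 57°, so the disc has to turn roughly 41° clockwise. I'll push the post nearest the robot at (280,250), from its right side.

```bash
cat >> h.py <<'E'
from scipy.spatial.transform import Rotation as R
H=np.array([.5703,-.0817])
def posts(P,c=H):
    r=np.hypot(P[...,0]-c[0],P[...,1]-c[1]); out=[]
    m=(P[...,2]>.09)&(P[...,2]<.13)&(r>.12)&(r<.155)
    n,l,st,ce=cv2.connectedComponentsWithStats(m.astype(np.uint8),connectivity=8)
    for i in range(1,n):
        if st[i,4]>8:
            q=P[l==i].mean(0); d=q[:2]-c; out.append((ce[i].round(1),q[:2].round(4),np.hypot(*d).round(4),np.degrees(np.arctan2(d[1],d[0])).round(2)))
    return out
def ray(c,u,v,z):
    K=c['camera_matrix'];E=c['extrinsics']; d=E[:3,:3]@np.array([(u-K[0,2])/K[0,0],(v-K[1,2])/K[1,1],1]); o=E[:3,3]
    return (o+d*(z-o[2])/d[2])[:2]
def ang(p): d=np.asarray(p)-H; return np.hypot(*d).round(4),np.degrees(np.arctan2(d[1],d[0])).round(2)
def pose():
    o=readout.get_obs(); q=o['eef_rot']; return o['eef_pos'],R.from_quat([q[1],q[2],q[3],q[0]])
def togo(target,yaw):  # tool x yaw (deg), z down
    p,r=pose(); T=R.from_euler('z',yaw,degrees=True)*R.from_euler('x',180,degrees=True)
    return (r.inv().apply(np.asarray(target)-p)*1000).round(1), (r.inv()*T).as_rotvec().round(3)
E
python3 - <<'E'
from h import *
a=np.load('pics/top1.png.npz'); b=np.load('pics/scene1.png.npz')
for n,c in (('top',a),('scene',b)):
    P=cloud(c)
    for o in posts(P): print(n,*o)
    m=(P[...,2]>.036)&(P[...,2]<.044)&(np.hypot(P[...,0]-.57,P[...,1]+.08)<.2)
    hl=cv2.convexHull(P[m][:,:2].astype(np.float32))[:,0]; A=np.c_[2*hl,np.ones(len(hl))]; s=np.linalg.lstsq(A,(hl**2).sum(1),rcond=None)[0]; print('disc',s[:2])
print('rest top',ang(ray(a,250.8,140.5,.014)),'scene',ang(ray(b,195+270/3.6,165+440/4.909,.014)))
print('mill knob top',ang(ray(a,205+127*.325,125+244/4,.118)),'scene',ang(ray(b,195+272/3.6,165+160/4.909,.118)))
print('posts bright top',ang(ray(a,205+167*.325,125+115/4,.108)))
g=a['color'].astype(int); print(g[141,251],g[141,230],g[130:153:2,251].max(1))
# start: post3 angle -168
t=np.radians(-167.7); e=np.array([np.cos(t),np.sin(t)]); cw=np.array([np.sin(t),-np.cos(t)])
s=H+.142*e-.048*cw; print(s,togo([*s,.25],-167.7+180),togo([*s,.09],12.3)); print(pose()[1].apply([1,0,0]))
E
```

```text
top [259.1 154.1] [ 0.7037 -0.0519] 0.1367 12.58
top [316.8 191.1] [ 0.5996 -0.2155] 0.137 -77.65
top [221.5 211.1] [0.5401 0.0521] 0.1372 102.72
top [279.5 249.2] [ 0.4357 -0.1116] 0.1379 -167.5
disc [ 0.57027602 -0.0817591 ]
scene [241.5 175.1] [ 0.4391 -0.1113] 0.1345 -167.3
scene [288.3 189.6] [0.5445 0.053 ] 0.1371 100.86
scene [210.  201.8] [ 0.6031 -0.2149] 0.1372 -76.15
scene [259.9 220.2] [ 0.7086 -0.0514] 0.1416 12.36
disc [ 0.57124697 -0.08053225]
rest top (np.float64(0.2005), np.float64(15.94)) scene (np.float64(0.2085), np.float64(16.24))
mill knob top (np.float64(0.0765), np.float64(57.96)) scene (np.float64(0.0802), np.float64(59.08))
posts bright top (np.float64(0.1375), np.float64(12.31))
[72 79 91] [124 132 144] [146 108  72  93  89  91  90  91  91  80  89  94]
[ 0.44178499 -0.1588485 ] (array([ 351. , -262.9,   -0. ]), array([-0.002, -0.   ,  0.166])) (array([ 351. , -262.6,  160. ]), array([-0.002, -0.   ,  0.166]))
[9.28374493e-01 3.71645947e-01 3.00534842e-04]
```

Emit:
play_rows(xyz=[[15, -11, 0], [50, -37, 0], [95, -71, 0], [140, -105, 0], [190, -142, 0], [240, -180, 0], [290, -217, 0], [325, -243, 0], [345, -258, 0], [351, -263, 0]], rot=[[0, 0, 0.01], [0, 0, 0.03], [0, 0, 0.05], [0, 0, 0.07], [0, 0, 0.09], [0, 0, 0.11], [0, 0, 0.13], [0, 0, 0.15], [0, 0, 0.16], [0, 0, 0.166]], grip=[0, 0, 0, 0, 0, 0, 0, 0, 0, 0])

```text
time_s: 1.35
eef_pos: [0.442, -0.157, 0.2501]
eef_rot: [-0.0, 0.994, 0.108, -0.0]
wrist_force: [-0.4, -0.0, 0.7]
opening: 0.002
grasp_force: 0.0
```

```bash
python3 - <<'E'
from h import *
c=shot('scene','scene2.png'); o=readout.get_obs(); print(o['q'].round(3),o['opening'],pose()[0],togo([.4418,-.1588,.09],12.4))
w_=vision.camera('wrist')['color']
i=np.hstack([cv2.resize(c['color'][100:290,150:340],(400,400)),cv2.resize(w_,(400,400))]); cv2.imwrite('pics/m2.png',i[:,:,::-1])
E
```

```text
[-0.596 -0.062  1.863  0.     1.341  0.758] -0.0012478114243864474 [ 0.44197852 -0.15727555  0.25013758] (array([ -0.5,   1.5, 160.1]), array([-0.001,  0.   , -0.   ]))
```

View pics/m2.png

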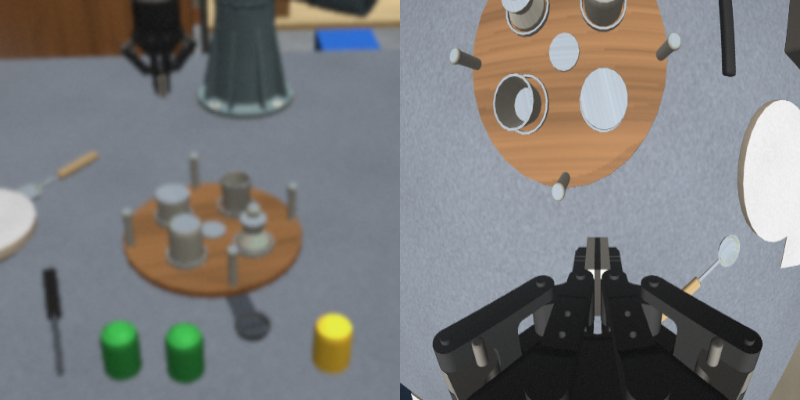

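The hand is shut, to the right of the near post, with nothing underneath it. I'll descend so the fingertips reach z ≈ 0.086, keeping the knuckles above the post's ball.

Emit:
play_rows(xyz=[[0, 0, 8], [0, 0, 25], [0, 0, 45], [0, 0, 65], [0, 0, 85], [0, 0, 105], [0, 0, 122], [0, 0, 135], [0, 0, 143], [0, 0, 145]], rot=[[0, 0, 0], [0, 0, 0], [0, 0, 0], [0, 0, 0], [0, 0, 0], [0, 0, 0], [0, 0, 0], [0, 0, 0], [0, 0, 0], [0, 0, 0]], grip=[0, 0, 0, 0, 0, 0, 0, 0, 0, 0])

```text
time_s: 2.7
eef_pos: [0.4415, -0.1592, 0.1047]
eef_rot: [-0.0, 0.994, 0.107, -0.0]
wrist_force: [-0.3, -0.1, -0.4]
opening: -0.003
grasp_force: 0.0
```

```bash
cat >> h.py <<'E'
def path(a0,a1,off,n=10,r=.142,z=.105):
    """post angle from a0 to a1 (deg): TCP held off mm behind post; rows in tool frame"""
    for a in np.linspace(a0,a1,n+1)[1:]:
        t=np.radians(a); e=np.array([np.cos(t),np.sin(t)]); cw=np.array([np.sin(t),-np.cos(t)])
        s=H+r*e-off*cw; x,rv=togo([*s,z],a+180); print(x.round(0).tolist(),rv.round(3).tolist())
E
python3 - <<'E'
from h import *
c=vision.camera('scene'); print(pose()[0],readout.get_obs()['wrist_force'])
for o in posts(cloud(c)): print(*o)
w_=vision.camera('wrist')['color']
i=np.hstack([cv2.resize(c['color'][100:290,150:340],(400,400)),cv2.resize(w_,(400,400))]); cv2.imwrite('pics/m3.png',i[:,:,::-1])
path(-167.5,-197.5,.023)
E
```

```text
[ 0.44170032 -0.15926918  0.10495271] [0.89836447 0.2827066  0.47073702]
[228.9 174.9] [ 0.4497 -0.157 ] 0.1422 -148.03
[241.5 175.3] [ 0.4396 -0.1112] 0.134 -167.29
[288.3 189.5] [0.5443 0.053 ] 0.1372 100.9
[210.  201.8] [ 0.603  -0.2149] 0.1371 -76.21
[260.1 220.1] [ 0.7082 -0.051 ] 0.1413 12.55
[-1.0, -32.0, 0.0] [0.0, -0.0, 0.049]
[-2.0, -40.0, 0.0] [0.0, -0.0, 0.101]
[-2.0, -48.0, 0.0] [0.0, -0.0, 0.154]
[-2.0, -55.0, 0.0] [0.0, -0.0, 0.206]
[-1.0, -63.0, 0.0] [0.0, -0.0, 0.258]
[-0.0, -70.0, 0.0] [0.0, -0.0, 0.311]
[1.0, -78.0, 0.0] [0.0, -0.0, 0.363]
[3.0, -85.0, 0.0] [0.0, -0.0, 0.415]
[5.0, -92.0, 0.0] [0.0, -0.0, 0.468]
[7.0, -99.0, 0.0] [0.0, -0.0, 0.52]
```

View pics/m3.png

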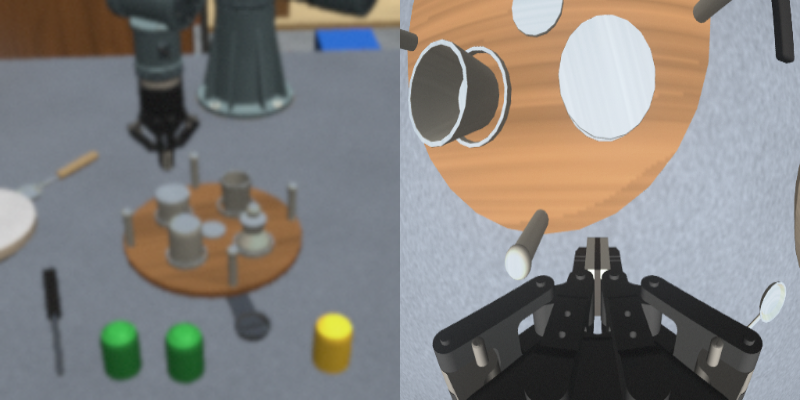

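The fingertips are level with the post's upper part, about 20 mm clear on its right, and the knuckles stay above the ball. Now the gentle push, following the arc.

Emit:
play_rows(xyz=[[0, -6, 0], [0, -12, 0], [-1, -17, 0], [-1, -22, 0], [-1, -27, 0], [-1, -32, 0], [-2, -37, 0], [-2, -42, 0], [-2, -47, 0], [-2, -52, 0]], rot=[[0, 0, 0], [0, 0, 0], [0, 0, 0], [0, 0, 0], [0, 0, 0.02], [0, 0, 0.05], [0, 0, 0.08], [0, 0, 0.11], [0, 0, 0.145], [0, 0, 0.18]], grip=[0, 0, 0, 0, 0, 0, 0, 0, 0, 0])

```text
time_s: 4.05
eef_pos: [0.4286, -0.1088, 0.1053]
eef_rot: [0.0, 1.0, 0.016, -0.0]
wrist_force: [-0.3, -1.7, 0.8]
opening: -0.003
grasp_force: 1.2
```

```bash
python3 - <<'E'
from h import *
print(pose()[0],readout.get_obs()['wrist_force'].round(2),readout.get_obs()['torque'].round(2))
for n in('scene','top'):
    for o in posts(cloud(vision.camera(n))): print(n,*o)
path(-182,-202,.023)
E
```

```text
[ 0.42861256 -0.10880008  0.10534875] [-0.29 -1.71  0.85] [-0.33  0.18  0.01]
scene [243.2 173.1] [ 0.4371 -0.1046] 0.1352 -170.25
scene [289.8 193.3] [0.5687 0.0555] 0.1372 90.65
scene [209.4 197.8] [ 0.5805 -0.2186] 0.1372 -85.75
scene [252.2 220.8] [ 0.712  -0.0755] 0.1419 2.51
top [267.6 152.7] [ 0.7076 -0.076 ] 0.1374 2.39
top [317.9 199.6] [ 0.5756 -0.2187] 0.1371 -87.77
top [220.4 202.4] [0.5647 0.0558] 0.1376 92.32
[-1.0, -14.0, 0.0] [-0.0, 0.0, 0.104]
[-1.0, -19.0, 0.0] [-0.0, 0.0, 0.139]
[-1.0, -24.0, 0.0] [-0.0, 0.0, 0.174]
[-1.0, -29.0, 0.0] [-0.0, 0.0, 0.209]
[-1.0, -34.0, 0.0] [-0.0, 0.0, 0.244]
[-0.0, -39.0, 0.0] [-0.0, 0.0, 0.278]
[0.0, -44.0, 0.0] [-0.0, 0.0, 0.313]
[1.0, -49.0, 0.0] [-0.0, 0.0, 0.348]
[2.0, -54.0, 0.0] [-0.0, 0.0, 0.383]
[3.0, -58.0, 0.0] [-0.0, 0.0, 0.418]
```

The disc has turned about 10° clockwise under about 2 N, with the TCP about 21 mm behind the post. Continuing.

```bash
python3 - <<'E'
from h import *
path(-177.7,-203,.021)
E
```

```text
[-0.0, -6.0, 0.0] [-0.0, 0.0, 0.038]
[-1.0, -12.0, 0.0] [-0.0, 0.0, 0.082]
[-1.0, -19.0, 0.0] [-0.0, 0.0, 0.126]
[-1.0, -25.0, 0.0] [-0.0, 0.0, 0.171]
[-1.0, -32.0, 0.0] [-0.0, 0.0, 0.215]
[-0.0, -38.0, 0.0] [-0.0, 0.0, 0.259]
[1.0, -44.0, 0.0] [-0.0, 0.0, 0.303]
[2.0, -50.0, 0.0] [-0.0, 0.0, 0.347]
[3.0, -56.0, 0.0] [-0.0, 0.0, 0.391]
[5.0, -63.0, 0.0] [-0.0, 0.0, 0.436]
```

Emit:
play_rows(xyz=[[0, -5, 0], [-1, -12, 0], [-1, -19, 0], [-1, -26, 0], [-1, -33, 0], [0, -40, 0], [1, -47, 0], [2, -54, 0], [4, -60, 0], [5, -63, 0]], rot=[[0, 0, 0.03], [0, 0, 0.08], [0, 0, 0.126], [0, 0, 0.175], [0, 0, 0.22], [0, 0, 0.27], [0, 0, 0.32], [0, 0, 0.37], [0, 0, 0.41], [0, 0, 0.436]], grip=[0, 0, 0, 0, 0, 0, 0, 0, 0, 0])

```text
time_s: 5.4
eef_pos: [0.4312, -0.0454, 0.1051]
eef_rot: [0.0, 0.98, -0.199, -0.0]
wrist_force: [-3.6, -1.6, 1.3]
opening: -0.002
grasp_force: 1.1
```

```bash
python3 - <<'E'
from h import *
print(pose()[0],readout.get_obs()['wrist_force'].round(2))
for n in('scene','top'):
    for o in posts(cloud(shot(n,n+'4.png'))): print(n,*o)
a=np.load('pics/top4.png.npz')['color'];b=np.load('pics/scene4.png.npz')['color']
cv2.imwrite('pics/m4.png',np.hstack([cv2.resize(a[120:260,200:340],(400,600),interpolation=2),cv2.resize(b[155:275,190:310],(400,600),interpolation=2)])[:,:,::-1])
E
```

```text
[ 0.43124525 -0.04543756  0.10514543] [-3.55 -1.63  1.34]
scene [260.1 173.3] [ 0.4409 -0.0419] 0.1353 162.91
scene [214.1 188. ] [ 0.5194 -0.2072] 0.1354 -112.08
scene [288.5 203.8] [0.6282 0.0452] 0.1395 65.49
scene [232.9 219.1] [ 0.7006 -0.1353] 0.1409 -22.35
top [288.5 157. ] [ 0.6959 -0.1354] 0.1366 -23.13
top [224.7 181.4] [0.6244 0.0445] 0.1373 66.8
top [314.  220.9] [ 0.5157 -0.2076] 0.1373 -113.44
```

View pics/m4.png

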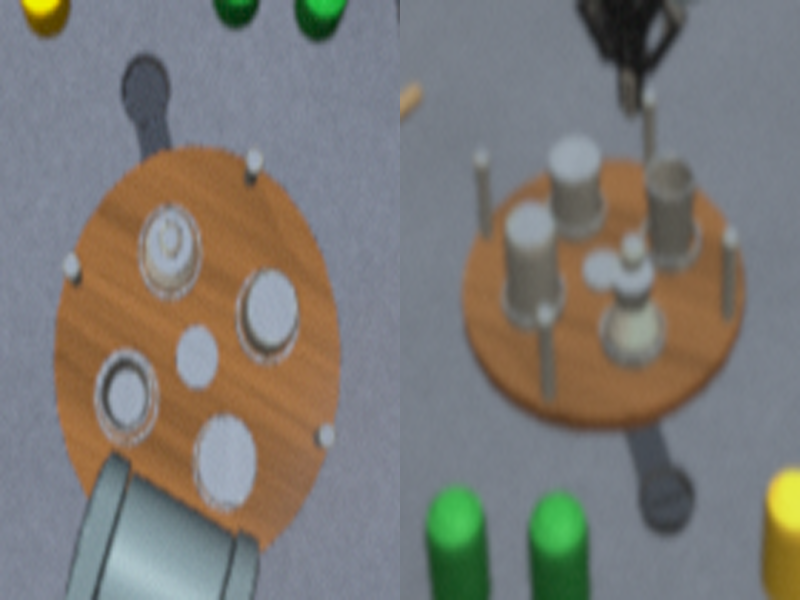

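Top crop: the mill at (170,240) is still a little left of the line from the hub (197,357) to the rest (146,90), about 6° short. I'll refine the rest's direction by segmentation and finish the push.

```bash
python3 - <<'E'
from h import *
for f in('top1','top4'):
    a=np.load(f'pics/{f}.png.npz'); g=a['color'].astype(int).max(2)
    m=np.zeros(g.shape,bool); m[126:153,236:267]=g[126:153,236:267]<118
    n,l,st,ce=cv2.connectedComponentsWithStats(m.astype(np.uint8)); i=1+st[1:,4].argmax(); 
    v,u=np.where(l==i)
    d=cv2.distanceTransform((l==i).astype(np.uint8),2,5); k=np.argwhere(d>d.max()-1).mean(0)
    print(st[i],ce[i],k,d.max(),'centroid',ang(ray(a,*ce[i],.01)),'dish',ang(ray(a,k[1],k[0],.012)))
    vv=[(ray(a,u[v==r].mean(),r,.008)) for r in range(v.min()+14,v.max()+1)]; print([ang(p)[1] for p in vv])
path(-203.2,-209,.021)
E
```

```text
[242 132  18  21 286] [250.8986014  141.93356643] [141.28571429 250.57142857] 8.3938 centroid (np.float64(0.197), np.float64(16.14)) dish (np.float64(0.1988), np.float64(16.29))
[np.float64(17.52), np.float64(17.34), np.float64(17.16), np.float64(16.48), np.float64(16.27), np.float64(17.06), np.float64(17.87)]
[242 132  18  21 291] [250.9862543  142.10996564] [141.28571429 250.57142857] 8.3938 centroid (np.float64(0.1964), np.float64(16.11)) dish (np.float64(0.1988), np.float64(16.29))
[np.float64(17.52), np.float64(17.34), np.float64(16.68), np.float64(16.48), np.float64(16.27), np.float64(16.56), np.float64(16.34)]
[-0.0, -2.0, 0.0] [-0.0, 0.0, 0.014]
[-0.0, -3.0, 0.0] [-0.0, 0.0, 0.024]
[-1.0, -5.0, 0.0] [-0.0, 0.0, 0.034]
[-1.0, -6.0, 0.0] [-0.0, 0.0, 0.044]
[-1.0, -8.0, 0.0] [-0.0, 0.0, 0.055]
[-1.0, -9.0, 0.0] [-0.0, 0.0, 0.065]
[-1.0, -10.0, 0.0] [-0.0, 0.0, 0.075]
[-1.0, -12.0, 0.0] [-0.0, 0.0, 0.085]
[-1.0, -13.0, 0.0] [-0.0, 0.0, 0.095]
[-2.0, -15.0, 0.0] [-0.0, 0.0, 0.105]
```

Emit:
play_rows(xyz=[[0, -1, 0], [0, -3, 0], [0, -5, 0], [-1, -7, 0], [-1, -8.5, 0], [-1, -10, 0], [-1, -11.5, 0], [-1, -12.5, 0], [-1, -13, 0], [-1, -13, 0]], rot=[[0, 0, 0.01], [0, 0, 0.02], [0, 0, 0.035], [0, 0, 0.05], [0, 0, 0.06], [0, 0, 0.07], [0, 0, 0.08], [0, 0, 0.09], [0, 0, 0.095], [0, 0, 0.095]], grip=[0, 0, 0, 0, 0, 0, 0, 0, 0, 0])

```text
time_s: 6.75
eef_pos: [0.4357, -0.0332, 0.1053]
eef_rot: [-0.0, 0.969, -0.246, -0.0]
wrist_force: [-2.2, -0.8, 0.4]
opening: 0.005
grasp_force: 0.8
```

```bash
python3 - <<'E'
from h import *
print(pose()[0],readout.get_obs()['wrist_force'].round(2))
for k in range(3):
  for n in('scene','top'):
    print(n,[(o[3],o[2]) for o in posts(cloud(vision.camera(n)))])
E
```

```text
[ 0.43573302 -0.03322874  0.10528531] [-2.19 -0.81  0.42]
scene [(np.float64(157.1), np.float64(0.1343)), (np.float64(-117.34), np.float64(0.1349)), (np.float64(60.18), np.float64(0.1394)), (np.float64(-27.46), np.float64(0.1407))]
top [(np.float64(-28.32), np.float64(0.1371)), (np.float64(61.69), np.float64(0.1371)), (np.float64(-118.3), np.float64(0.1376))]
scene [(np.float64(157.08), np.float64(0.1342)), (np.float64(-117.33), np.float64(0.1351)), (np.float64(60.16), np.float64(0.1396)), (np.float64(-27.49), np.float64(0.141))]
top [(np.float64(-28.32), np.float64(0.1372)), (np.float64(61.74), np.float64(0.137)), (np.float64(-118.36), np.float64(0.1374))]
scene [(np.float64(157.39), np.float64(0.1343)), (np.float64(-117.38), np.float64(0.1352)), (np.float64(60.51), np.float64(0.1389)), (np.float64(-27.49), np.float64(0.1409))]
top [(np.float64(-28.37), np.float64(0.1369)), (np.float64(61.7), np.float64(0.1371)), (np.float64(-118.32), np.float64(0.1376))]
```

Mill direction is about 16.7°, the rest about 16.2°. A last 1 mm nudge, a hold, then back straight off the post.

Emit:
play_rows(xyz=[[0, -0.5, 0], [0, -1, 0], [0, -1, 0], [0, -1, 0], [0, 1, 0], [0, 4, 0], [0, 9, 0], [0, 15, 0], [0, 20, 0], [0, 22, 0]], rot=[[0, 0, 0], [0, 0, 0], [0, 0, 0], [0, 0, 0], [0, 0, 0], [0, 0, 0], [0, 0, 0], [0, 0, 0], [0, 0, 0], [0, 0, 0]], grip=[0, 0, 0, 0, 0, 0, 0, 0, 0, 0])

```text
time_s: 8.3
eef_pos: [0.4251, -0.0531, 0.1053]
eef_rot: [0.0, 0.969, -0.246, 0.0]
wrist_force: [0.3, 0.2, 0.3]
opening: -0.001
grasp_force: 0.0
```

Emit:
play_rows(xyz=[[0, 0, -8], [0, 0, -25], [0, 0, -45], [0, 0, -65], [0, 0, -85], [0, 0, -105], [0, 0, -122], [0, 0, -135], [0, 0, -143], [0, 0, -145]], rot=[[0, 0, 0], [0, 0, 0], [0, 0, 0], [0, 0, 0], [0, 0, 0], [0, 0, 0], [0, 0, 0], [0, 0, 0], [0, 0, 0], [0, 0, 0]], grip=[0, 0, 0, 0, 0, 0, 0, 0, 0, 0])

```text
time_s: 9.55
eef_pos: [0.4254, -0.0527, 0.2506]
eef_rot: [0.0, 0.969, -0.246, 0.0]
wrist_force: [-0.2, 0.2, -0.3]
opening: -0.004
grasp_force: 0.0
```

```bash
python3 - <<'E'
from h import *
print(pose()[0],readout.get_obs()['wrist_force'].round(2),readout.get_obs()['q'].round(2))
for k in range(2):
  for n in('scene','top'):
    print(n,[(o[3],o[2]) for o in posts(cloud(shot(n,n+'5.png')))])
a=np.load('pics/top5.png.npz')['color'];b=np.load('pics/scene5.png.npz')['color']
cv2.imwrite('pics/m5.png',np.hstack([cv2.resize(a[120:260,200:340],(400,600),interpolation=2),cv2.resize(b[115:275,170:330],(400,600),interpolation=2)])[:,:,::-1])
E
```

```text
[ 0.4254092  -0.05266816  0.25063754] [-0.23  0.24 -0.27] [-0.4  -0.16  1.95  0.    1.35  1.67]
scene [(np.float64(150.33), np.float64(0.1351)), (np.float64(-117.76), np.float64(0.1352)), (np.float64(59.89), np.float64(0.1397)), (np.float64(-28.07), np.float64(0.1399))]
top [(np.float64(-28.74), np.float64(0.1368)), (np.float64(61.52), np.float64(0.1374)), (np.float64(-118.92), np.float64(0.1374))]
scene [(np.float64(150.29), np.float64(0.1349)), (np.float64(-117.71), np.float64(0.1351)), (np.float64(60.2), np.float64(0.1394)), (np.float64(-27.96), np.float64(0.1402))]
top [(np.float64(-28.82), np.float64(0.1371)), (np.float64(61.47), np.float64(0.1375)), (np.float64(-119.01), np.float64(0.1372))]
```

View pics/m5.png

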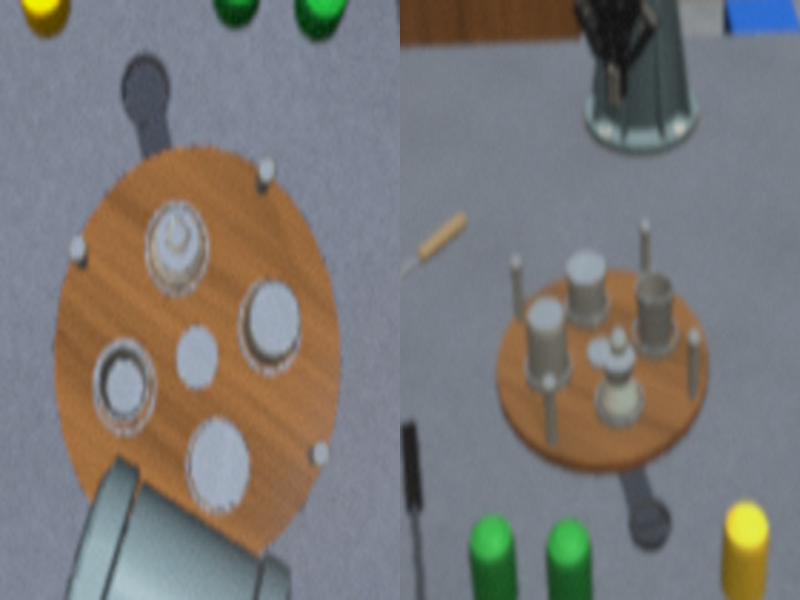

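Top crop: rest (146,90), mill collar (177,248) and hub (197,357) lie on one line. The other vessels are upright in their collars and the hand is clear. I'll move the hand further off, then hand in.

Emit:
play_rows(xyz=[[-2, 0, -3], [-8, 0, -10], [-15, 0, -18], [-22, 0, -26], [-29, 0, -34], [-36, 0, -42], [-42, 0, -50], [-47, 0, -56], [-50, 0, -60], [-50, 0, -60]], rot=[[0, 0, 0], [0, 0, 0], [0, 0, 0], [0, 0, 0], [0, 0, 0], [0, 0, 0], [0, 0, 0], [0, 0, 0], [0, 0, 0], [0, 0, 0]], grip=[0, 0, 0, 0, 0, 0, 0, 0, 0, 0])

```text
time_s: 11.0
eef_pos: [0.3813, -0.0289, 0.3106]
eef_rot: [0.0, 0.969, -0.246, 0.0]
wrist_force: [0.2, 0.6, -1.3]
opening: -0.004
grasp_force: 0.0
```

```bash
python3 -c "
from h import *
print(pose()[0],[o[3] for o in posts(cloud(vision.camera('top')))]); print(ctrl.hand_in())"
```

```text
[ 0.38134962 -0.02887325  0.3105705 ] [np.float64(-28.78), np.float64(61.51), np.float64(-118.93), np.float64(151.24)]
the job is handed in; nothing more can be done
None
```

The job is handed in: I pushed the carousel about 41° clockwise, which put the pepper mill in line with the spoon rest to within about 1° by the cameras; the disc is at rest, the hand is clear, and it took about 11 s of the 58 s.

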